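# Cap a bottle for the autoclave and vent it a quarter turn

## Task

Get the empty square glass bottle ready for the autoclave: set it upright in the free pocket of the white plastic carrier, which keeps it from turning, then screw its loose cap clockwise all the way down until it stops. Then unscrew the cap a quarter turn so that steam can get in and out, and finish with the cap still gripped between the fingers, bottle down in its pocket, so that I can tape over it. Leave the taped bottle in the other pocket and the roll of tape where they are.

Things in the scene. Friction and masses are not known exactly. Their poses are not given: they have to be found in the camera images.
- bottle_mid (a point): The bottle to prepare: empty clear glass, loose, about 0.2 kg, standing upright on the worktop. Square body 50 x 50 mm, sides flat up to 62 mm above the underside; round neck to 73 mm; then its round cap, top at 93 to 96 mm. (Held about 55 mm up, the cap clears the hand.) This point is on its axis, 47 mm above the underside; x and y are square to the flat sides, z is up.
- cap_mid (a point): Middle of that bottle's screw cap: grey ribbed plastic, 40 mm in diameter, 20 mm high; this point is on its axis, half-way up, 83 mm above the bottle's underside when the cap is fully down and up to 3 mm more when loose. z is up. The cap cannot come off; it only turns on its thread.
- cap (a joint): Turn of the cap on the thread, rad: 0 is fully down on its stop; it grows as the cap is unscrewed (counter-clockwise from above). 5 mm of rise a turn. At the start it is loose on the first thread, 2.1 to 3.3 rad above the stop. The thread turns stiffly (about 0.06 N m) and stays where it is left; it meets a hard stop at 0.
- pocket (a point): Centre of the floor of the free pocket in the carrier; z up, x and y square to its walls. The carrier is a white plastic block, 100 mm along x, 220 mm along y, 26 mm high, fixed to the worktop, with a wire handle reaching 27 mm past each end. The pocket is 56 mm square with a chamfered mouth, 20 mm deep; its floor is 6 mm above the worktop, 20 mm below the block's top.
- done_mid (a point): A second bottle of the same size with its cap already loosened and taped over with a paper strip, standing loose in the carrier's other pocket, 110 mm from the free one towards -y of the pocket's frame. Leave it alone. This point is on its axis, 47 mm above its underside.
- tape_mid (a point): Centre of a loose roll of paper tape, 100 mm in diameter and 25 mm high, lying flat on the worktop. Leave it alone.
Mind the look-alikes: they are no part of the job. Leave any purple look-alike of the part that bears bottle_mid alone.

How it is judged:
On the way, in this order (a step that is already met when the one before it is completed fails the run):
1. the bottle stands upright on the floor of the free pocket (horizontal distance between bottle_mid and pocket below 0.006 m and z of bottle_mid in the frame of pocket below 0.05 m and angle between bottle_mid's own z axis and vertical below 0.07 rad), for 0.2 s.
2. the cap is screwed fully down on its stop with the bottle in the pocket (value of joint cap below 0.08 rad and horizontal distance between bottle_mid and pocket below 0.006 m and z of bottle_mid in the frame of pocket below 0.05 m), for 0.1 s.
At the end, for the whole second after the job is handed in: Cap still, a quarter turn (90 degrees, give or take 23) above its stop, gripped between the fingers with 8 N or more; bottle upright on the free pocket's floor (within 3 mm; 6 mm of its centre); taped bottle moved less than 15 mm, tape roll less than 20 mm (all of step 1 and value of joint cap between 1.17 and 1.97 rad and velocity of joint cap between -0.05 and 0.05 rad/s and contact force between the fingers and cap above 8 N and distance between the grasp point and cap_mid below 0.025 m and distance of done_mid from where it was at the start of the episode below 0.015 m and distance of tape_mid from where it was at the start of the episode below 0.02 m); the arm keeps its last pose, push and grip.
It fails at once if the taped bottle is knocked or pulled out of place (distance of done_mid from where it was at the start of the episode above 0.015 m).
It fails at once if the roll of tape is pushed away (distance of tape_mid from where it was at the start of the episode above 0.02 m).
It fails at once if the glass bottle is knocked over (angle between bottle_mid's own z axis and vertical above 0.7 rad).
It also fails if it takes over 72 s, if anything falls off the work surface, if the arm or the gripper's body presses on something with over 40 N, if the wrist force passes 120 N, or if a joint passes its speed limit or range.

## Robot

A 6-joint arm with a two-finger parallel gripper is mounted at the origin on a cart in front of the work surface, level with it; the furniture and walls round the work are solid. World frame = base frame: x ahead of the robot, y to its left, z up, the work surface at z = 0. Lengths are in m, angles in rad, forces in N, time in s.
With the tool pointing down it reaches from about 0.225 to 0.875 m from the base axis. Payload 3.4 kg.
Tool frame: the origin (TCP) lies between the finger pads; the fingertips stand 8 mm ahead of it and the grasp point (between the pads) lies 11 mm behind it; z points along the fingers, y is the line along which they close (so a half turn about z gives the same grasp; the last joint's range is limited). The gripper opens to 85 mm and grips with 20 to 120 N. Pads are 22 mm wide; open, the fingers measure 114 mm over their backs; the gripper's body (76 mm by 85 mm) begins 54 mm behind the grasp point. The pads swing forward as they close: fully open they stand 13 mm farther back than shut.
Start: joints at [-1.401, 0.276, 1.505, -0, 1.361, -0.121], TCP at [0.165, -0.551, 0.239] pointing down, gripper open.
Joint ranges: [-2.89, 2.89], [-0.75, 2.08], [0.22, 2.7], [-1.18, 4.32], [0.11, 2.71], [-2.7, 2.7]. Speed limits (rad/s): [2.57, 2.57, 3.14, 3.14, 3.14, 3.14].

## Interface

Orientations are given as a unit quaternion [w, x, y, z].
In Python, from rig import manip gives the robot as it stands.
- The arm moves only by the tool move_arm, never from a script. Its argument "deltas" is a list that holds one entry, the list of rows, each a list of 5 numbers: the shift along the tool's x, y, z normalised to -1 to 1, where 1 is 80 cm, then the turn about the tool's z normalised to -1 to 1, where 1 is 120 degrees, then the closure, from -1 (fully open) to 1 (shut). In form: [[[tx, ty, tz, twist, grip], ...]]. A call has 1 to 12 rows; each row is the pose to reach, as a shift and turn from the pose commanded when the call began, along the tool's axes at that moment; what a row does not reach only later rows make up. A row lasts 1/10 s, in which the tool goes at most 50 mm and 8.59 degrees, less where a joint would pass 70% of its speed; a pose out of reach is approached as far as the arm can. A call with a number of a shift or a turn outside -1 to 1 is refused whole. A call with a gripper value outside its range is refused whole. The fingers move at their own pace and stop on an object; "squeeze" is the grip in N (left out, the last holds). Time passes only in rows, so rows that repeat a pose let the fingers close. It gives the time, the measured TCP pose, the force, the opening and the grip force at its end, in the units of the state.
- manip.get_state(): the state, without advancing time (a new reading comes with each control period).
- manip.get_image(name): name is "side" or "top" or "wrist"; returns the picture (384x512x3 uint8, red, green, blue); there is no depth.
- manip.camera_params(name): a dict with "fx", "fy", "cx", "cy" (pixels), "R" (3x3) and "t" (3): a world point X has camera coordinates R X + t; the wrist camera has in their place "tool_from_camera" (4x4, takes a point from camera to tool coordinates, whose origin is the TCP and whose axes are the flange's). Camera axes: x right, y down, z forward; pixel columns grow to the right and rows downward; lengths in m; the calibration is good to about 2 mm. A picture is of the moment at which its call begins: read the wrist's pose just before it. camera_params takes no time and is no camera call.
- manip.sign_off(): hands the job in; it is judged then, once.
The state is a dict: "clock": time; "qpos": joint angles; "qd": joint speeds; "effort": joint torques, N m; "position": TCP position; "ee_rot": TCP orientation; "contact_force": force on the tool from outside, world axes, zero at the start; "moment": the same for the moment, N m; "width": finger opening in m; "gripper_force": force on a finger pad.
Only numpy, scipy, OpenCV 4.12 (cv2) and the standard library are available. Lean on these libraries where they do the work, as an engineer would, in place of code of your own. Each camera call takes 0.05 s, during which the arm holds its last target. There are 200 camera calls.

## Working session

There is one attempt and no reset: what is moved stays moved. The work goes in short steps, Python scripts to look and compute and a tool call to move; the robot and the scene stay as the last step left them, time stands still between calls to the robot, and variables do not carry over. Pictures are saved under pics/ and viewed, at most 10 in all, crops included, and the job is handed in when it is done.

Besides the shell and the picture viewer there is one more tool, called after "Request:" as name(argument=value, ...) on one line, values as JSON. move_arm: Moves the arm, as the interface text tells. Scaled input: -1 to 1 covers 80 cm each way for a shift and 120 degrees each way for a turn. Its arguments: {"type":"object","properties":{"deltas":{"type":"array","items":{"type":"array","items":{"type":"array","items":{"type":"number","minimum":-1,"maximum":1}}}},"squeeze":{"type":"number"}},"required":["deltas"]}

```bash
ls; mkdir -p pics
python3 - <<'E'
from rig import manip
import cv2, numpy as np
a=manip.get_image("top"); b=manip.get_image("side")
cv2.imwrite("pics/top0.png",a[:,:,::-1]); cv2.imwrite("pics/side0.png",b[:,:,::-1])
for n in("top","side","wrist"): print(n,{k:np.round(v,4).tolist() for k,v in manip.camera_params(n).items()})
print(manip.get_state())
E
```

```text
pics
top {'fx': 457.0411, 'fy': 457.0411, 'cx': 253.9625, 'cy': 192.8946, 'R': [[0.0001, -0.9998, -0.0187], [-0.996, 0.0016, -0.0893], [0.0894, 0.0187, -0.9958]], 't': [0.2565, 0.5163, 1.3872]}
side {'fx': 397.6835, 'fy': 397.6835, 'cx': 253.4273, 'cy': 196.3148, 'R': [[0.9992, 0.0342, 0.0215], [0.0378, -0.605, -0.7953], [-0.0142, 0.7955, -0.6058]], 't': [-0.5272, 0.175, 0.9951]}
wrist {'fx': 273.1812, 'fy': 273.1812, 'cx': 255.0442, 'cy': 191.3104, 'tool_from_camera': [[0.0001, -0.9592, -0.2827, 0.0709], [1.0, -0.0002, 0.0011, 0.0003], [-0.0011, -0.2827, 0.9592, -0.1355], [0.0, 0.0, 0.0, 1.0]]}
{'clock': 0.1, 'qpos': array([-1.40102117e+00,  2.76520228e-01,  1.50599839e+00,  2.46372473e-05,
        1.36071115e+00, -1.20991975e-01]), 'qd': array([ 8.34477857e-04,  1.71128225e-04, -3.58374313e-03,  1.38403468e-03,
        2.30958223e-05, -3.23254879e-04]), 'effort': array([ 1.81663629e-03, -4.17699265e+01, -2.46404153e+01, -2.34778527e-04,
        5.73734025e-03,  5.85907941e-06]), 'position': array([ 0.1647749 , -0.55040776,  0.23853603]), 'ee_rot': array([-8.18607227e-04,  9.89450453e-01,  1.44869360e-01, -7.92184022e-06]), 'contact_force': array([ 1.04196145, -0.37007625,  1.22656841]), 'moment': array([-0.00628917, -0.01374167,  0.02612361]), 'gripper_force': 0.0, 'width': 0.08508932380854246}
```

View pics/top0.png

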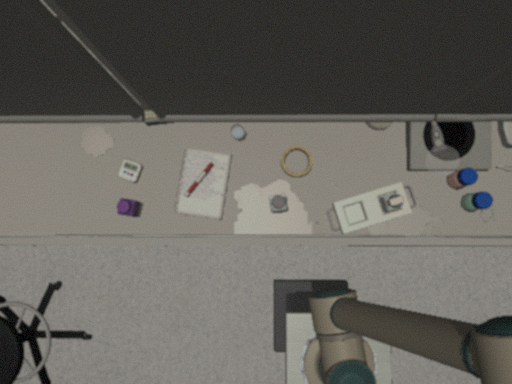

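View pics/side0.png

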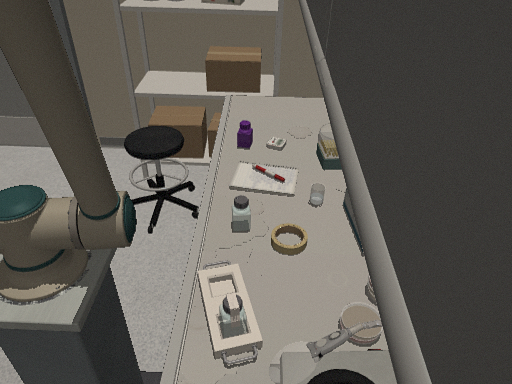

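The top view shows the loose grey-capped bottle at (279,203), the free pocket at (355,212), the taped bottle at (392,202), the tape roll at (296,161) and the purple look-alike at (128,207). The side view has the bottle at (241,214), the free pocket at about (220,284) and the taped bottle at (232,308). There is also a clear beaker at about (317,193). The grey-capped clear bottle standing alone fits the description, and I'll confirm that in a crop.

```bash
cat > h.py <<'E'
import numpy as np, cv2
from rig import manip
def ray(n,u,v):
    p=manip.camera_params(n); R=np.array(p["R"]); t=np.array(p["t"])
    d=R.T@np.array([(u-p["cx"])/p["fx"],(v-p["cy"])/p["fy"],1.]); return -R.T@t, d/np.linalg.norm(d)
def plane(n,u,v,z):
    o,d=ray(n,u,v); return o+d*(z-o[2])/d[2]
def proj(n,X):
    p=manip.camera_params(n); c=np.array(p["R"])@np.array(X)+np.array(p["t"])
    return np.array([p["fx"]*c[0]/c[2]+p["cx"],p["fy"]*c[1]/c[2]+p["cy"]])
def cross(rays):
    A=np.zeros((3,3)); b=np.zeros(3)
    for o,d in rays:
        P=np.eye(3)-np.outer(d,d); A+=P; b+=P@o
    X=np.linalg.solve(A,b); return X,[np.linalg.norm((np.eye(3)-np.outer(d,d))@(X-o)) for o,d in rays]
def wray(u,v,s):
    from scipy.spatial.transform import Rotation as Ro
    p=manip.camera_params("wrist"); T=np.array(p["tool_from_camera"]); q=s["ee_rot"]
    R=Ro.from_quat([q[1],q[2],q[3],q[0]]).as_matrix()
    o=R@T[:3,3]+s["position"]; d=R@T[:3,:3]@np.array([(u-p["cx"])/p["fx"],(v-p["cy"])/p["fy"],1.]); return o,d/np.linalg.norm(d)
E
python3 - <<'E'
from h import *
a=cv2.imread("pics/top0.png"); b=cv2.imread("pics/side0.png")
A=cv2.resize(a[150:250,230:430],(800,400)[::1],interpolation=cv2.INTER_CUBIC)[:, :]
A=cv2.resize(a[150:240,230:430],(800,360),interpolation=cv2.INTER_CUBIC)
B1=cv2.resize(b[190:250,190:320],(400,185),interpolation=cv2.INTER_CUBIC); B2=cv2.resize(b[260:365,190:270],(183,240),interpolation=cv2.INTER_CUBIC)
o=np.zeros((600,800,3),np.uint8); o[:360]=A; o[360:545,:400]=B1; o[360:600,410:593]=B2
cv2.imwrite("pics/crop1.png",o)
for z in(.0,.094): print("bottle",z,plane("top",279,203,z),plane("side",241,200,z))
print("taped",plane("top",392,202,.1)); print("tape",plane("top",296,161,.02),"pocket",plane("top",355,212,.026),"purple",plane("top",128,207,.08))
E
```

```text
bottle 0.0 [0.4868621  0.17805771 0.        ] [0.47896562 0.30030434 0.        ]
bottle 0.094 [0.48052465 0.18145341 0.094     ] [0.48587403 0.17951992 0.094     ]
taped [ 0.48265753 -0.14640651  0.1       ]
tape [0.61664376 0.12520606 0.02      ] pocket [ 0.4571963 -0.0536681  0.026    ] purple [0.47004294 0.6303755  0.08      ]
```

View pics/crop1.png

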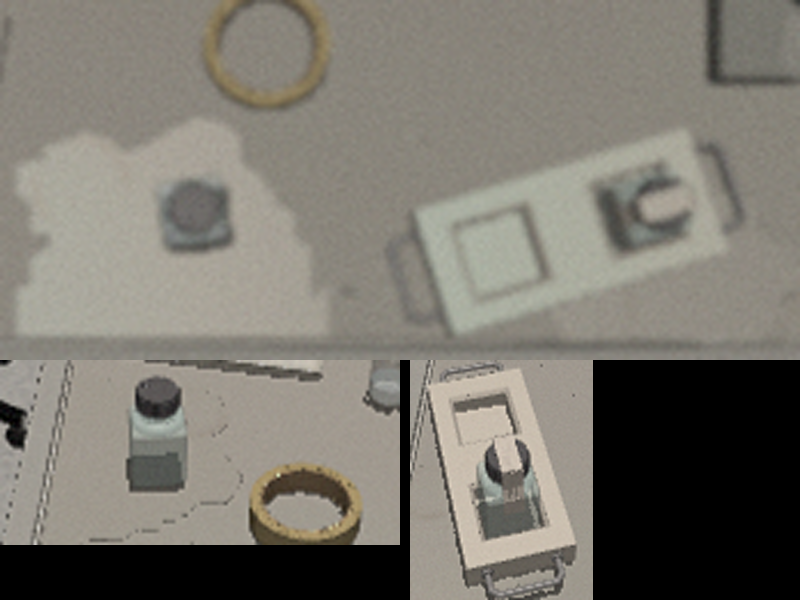

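The crop shows the clear-glass, grey-capped bottle alone at top pixel (279,203). The purple bottle is the look-alike, and the paper-strip one at (392,202) is already done. The free pocket is at (355,212). Next I move the wrist camera over the area.

Request:
move_arm(deltas=[[[0.58,-0.62,-0.076,-0.65,-1],[0.58,-0.62,-0.076,-0.65,-1],[0.58,-0.62,-0.076,-0.65,-1],[0.58,-0.62,-0.076,-0.65,-1],[0.58,-0.62,-0.076,-0.65,-1],[0.58,-0.62,-0.076,-0.65,-1],[0.58,-0.62,-0.076,-0.65,-1],[0.58,-0.62,-0.076,-0.65,-1],[0.58,-0.62,-0.076,-0.65,-1],[0.58,-0.62,-0.076,-0.65,-1],[0.58,-0.62,-0.076,-0.65,-1],[0.58,-0.62,-0.076,-0.65,-1]]])

```text
clock: 1.3
position: [0.4311, -0.0137, 0.2929]
ee_rot: [0.0, 0.678, 0.735, -0.0]
contact_force: [0.1, -1.0, 0.3]
width: 0.0856
gripper_force: 0.0
```

Request:
move_arm(deltas=[[[0.088,0.056,-0.01,0,-1],[0.088,0.056,-0.01,0,-1],[0.088,0.056,-0.01,0,-1],[0.088,0.056,-0.01,0,-1],[0.088,0.056,-0.01,0,-1]]])

```text
clock: 1.8
position: [0.469, 0.0573, 0.3003]
ee_rot: [-0.0, 0.678, 0.735, -0.001]
contact_force: [0.5, -0.9, 0.4]
width: 0.0855
gripper_force: 0.0
```

Run:
```python
from h import *
s=manip.get_state(); im=manip.get_image("wrist"); np.save("s1.npy",np.r_[s["position"],s["ee_rot"]])
print(s["position"],s["ee_rot"],np.abs(s["qd"]).max())
cv2.imwrite("pics/w1.png",im[:,:,::-1]); cv2.imwrite("pics/w1b.png",cv2.resize(im[:,:,::-1],(800,600),interpolation=cv2.INTER_CUBIC))
```

```text
[0.46903733 0.05731752 0.30033959] [-2.85927499e-04  6.78017856e-01  7.35045001e-01 -7.42799665e-04] 0.01561372731813199
```

View pics/w1b.png

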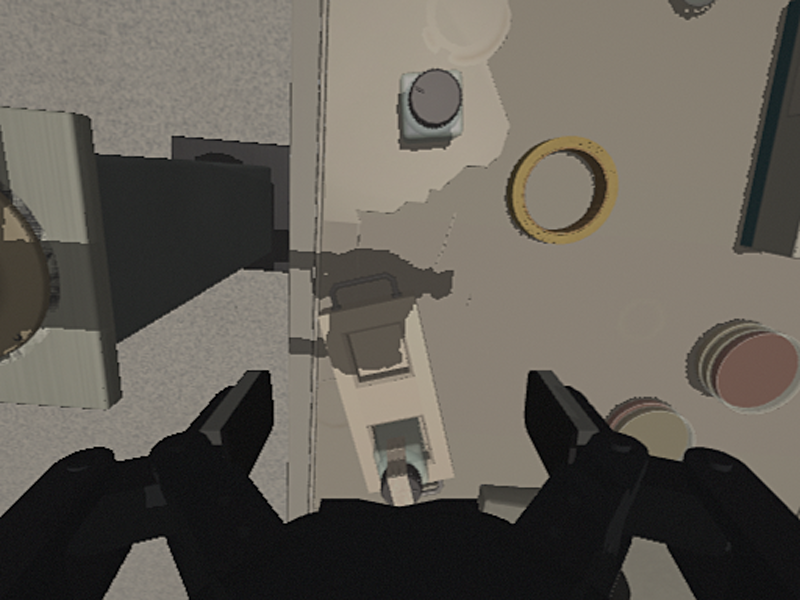

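The wrist view (enlarged 800x600) shows the bottle cap at (436,97) with a pointer mark on it. The pocket is around (378,350), partly in shadow, the taped bottle is at (400,470) and the tape at (565,190). I'll triangulate the cap and the carrier corners next.

```bash
cat >> h.py <<'E'
def S(f):
    a=np.load(f); return dict(position=a[:3],ee_rot=a[3:])
def capfit(im,box,thr=110,chroma=25):
    x0,y0,x1,y1=box; c=im[y0:y1,x0:x1].astype(int); g=c.max(2)
    m=((g<thr)&(c.max(2)-c.min(2)<chroma)).astype(np.uint8)
    m=cv2.morphologyEx(m,cv2.MORPH_OPEN,np.ones((3,3),np.uint8))
    cs,_=cv2.findContours(m,0,1); k=max(cs,key=cv2.contourArea); e=cv2.fitEllipse(cv2.convexHull(k))
    return np.array(e[0])+[x0,y0],e[1],cv2.contourArea(k)
E
python3 - <<'E'
from h import *
w=cv2.imread("pics/w1.png"); t=cv2.imread("pics/top0.png"); sd=cv2.imread("pics/side0.png"); s=S("s1.npy")
print("px cap/body/bg", w[62,279],w[75,262],w[62,310], t[203,279],t[209,288],sd[202,241],sd[218,241])
for thr in(95,105,115,125):
    print(thr,[capfit(i,b,thr) for i,b in((w,(258,38,298,88)),(t,(268,192,290,214)))])
E
```

```text
px cap/body/bg [104 107 114] [139 143 138] [141 155 165] [104 108 111] [121 127 133] [87 88 94] [116 124 122]Traceback (most recent call last):
  File "<stdin>", line 5, in <module>
  File "h.py", line 27, in capfit
    cs,_=cv2.findContours(m,0,1); k=max(cs,key=cv2.contourArea); e=cv2.fitEllipse(cv2.convexHull(k))
                                    ~~~^^^^^^^^^^^^^^^^^^^^^^^^
ValueError: max() iterable argument is empty
```

Request:
move_arm(deltas=[[[0.15,0.03,0.06,0,-1],[0.15,0.03,0.06,0,-1],[0.15,0.03,0.06,0,-1],[0.15,0.03,0.06,0,-1],[0.15,0.03,0.06,0,-1]]])

```text
clock: 2.35
position: [0.4837, 0.1786, 0.2525]
ee_rot: [0.0, 0.678, 0.735, -0.001]
contact_force: [-0.7, -0.4, 0.6]
width: 0.0854
gripper_force: 0.0
```

Run:
```python
from h import *
s=manip.get_state(); im=manip.get_image("wrist"); np.save("s2.npy",np.r_[s["position"],s["ee_rot"]])
print(s["position"])
w=im[:,:,::-1].copy(); cv2.imwrite("pics/w2.png",w)
w1=cv2.imread("pics/w1.png")
for thr in(118,123,128):
  for i,b in((w,(190,120,320,260)),(w1,(258,38,298,88))):
    try: print(thr,capfit(i,b,thr))
    except Exception as e: print(thr,e)
c=w[100:280,160:350]; cv2.imwrite("pics/w2c.png",cv2.resize(c,None,fx=3,fy=3,interpolation=cv2.INTER_CUBIC))
```

```text
[0.48365793 0.17859222 0.25253458]
118 (array([232.00912476, 201.98722839]), (90.0118408203125, 133.53848266601562), 5834.5)
118 (array([277.99656296,  62.77006149]), (34.72705078125, 38.520938873291016), 992.0)
123 (array([234.79494858, 197.03688049]), (96.09934997558594, 136.083251953125), 6150.5)
123 (array([278.00000191,  62.74909401]), (34.816795349121094, 38.812950134277344), 1015.0)
128 (array([234.77688217, 197.15511322]), (95.92520141601562, 136.15989685058594), 6210.5)
128 (array([277.9639473 ,  62.72496033]), (35.14388656616211, 38.794918060302734), 1023.5)
```

View pics/w2c.png

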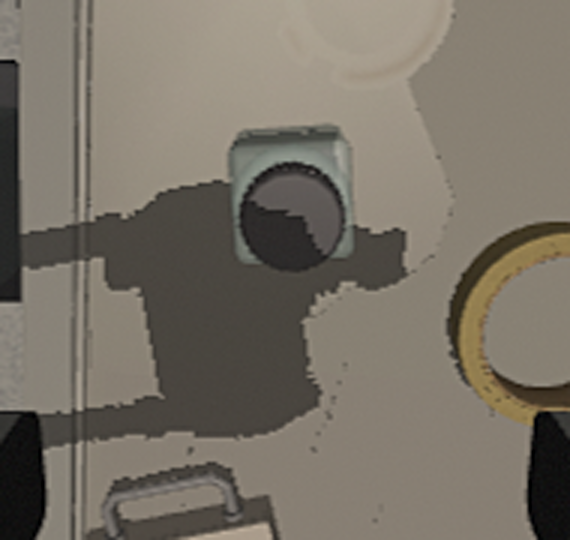

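The crop shows the cap's top face centred at wrist pixel (257.7,172.7), with the body square tilted about 2–3° in the image. The tape is well to the right.

Run:
```python
from h import *
s1,s2=S("s1.npy"),S("s2.npy")
r=[wray(279,62.1,s1),wray(257.7,172.7,s2)]
print(cross(r)); r2=[ray("top",279,202.5),ray("side",241,200)]
print(cross(r2)); print(cross(r+r2))
sd=cv2.imread("pics/side0.png"); 
# fitted lines of carrier in top view: bright mask
t=cv2.imread("pics/top0.png"); c=t.astype(int); print(t[222,345],t[190,375],t[212,355],t[225,390])
w2=cv2.imread("pics/w2.png"); g=cv2.cvtColor(w2,cv2.COLOR_BGR2GRAY)[135:195,225:290]
e=cv2.Canny(g,40,100)
L=cv2.HoughLinesP(e,1,np.pi/360,14,minLineLength=14,maxLineGap=2)
for l in (L[:,0] if L is not None else []): print(l+[225,135,225,135],round(np.degrees(np.arctan2(l[3]-l[1],l[2]-l[0])),1))
```

```text
(array([0.48525259, 0.18383845, 0.09174662]), [np.float64(5.7808745531304077e-05), np.float64(5.780874553132159e-05)])
(array([0.48393749, 0.18156925, 0.09213697]), [np.float64(0.001822379979721497), np.float64(0.0018223799797215507)])
(array([0.48460355, 0.18300666, 0.09116182]), [np.float64(0.0011682738192004113), np.float64(0.0009224846116229909), np.float64(0.0029305835365769665), np.float64(0.0010710364580684413)])
[161 173 170] [145 159 157] [160 173 170] [129 142 145]
[237 175 239 143] -86.4
[277 165 277 148] -90.0
[249 148 276 146] -4.2
[225 161 239 160] -4.1
[259 171 269 186] 56.3
[240 187 259 190] 9.0
```

Request:
move_arm(deltas=[[[0.006,0.002,0.05,-0.025,-1],[0.006,0.002,0.1,-0.025,-1],[0.006,0.002,0.15,-0.025,-1],[0.006,0.002,0.2,-0.025,-1],[0.006,0.002,0.24,-0.025,-1],[0.006,0.002,0.263,-0.025,-1],[0.006,0.002,0.263,-0.025,-1],[0.006,0.002,0.263,-0.025,-1]]])

```text
clock: 3.2
position: [0.4861, 0.1834, 0.0433]
ee_rot: [0.0, 0.659, 0.752, 0.0]
contact_force: [0.3, -0.9, 0.2]
width: 0.0853
gripper_force: 0.0
```

Request:
move_arm(deltas=[[[0,0,0,0,1],[0,0,0,0,1],[0,0,0,0,1],[0,0,0,0,1],[0,0,0,0,1],[0,0,0,0,1],[0,0,0,0,1],[0,0,0,0,1],[0,0,0,0,1],[0,0,0,0,1]]], squeeze=40)

```text
clock: 4.2
position: [0.4862, 0.1846, 0.0439]
ee_rot: [0.001, 0.658, 0.753, 0.001]
contact_force: [-0.3, -1.2, 6.3]
width: 0.0497
gripper_force: 42.8
```

Run:
```python
from h import *
# carrier geometry: top view mask relative to known edges
t=cv2.imread("pics/top0.png"); g=cv2.cvtColor(t,cv2.COLOR_BGR2GRAY)
m=((g>156)).astype(np.uint8); m[:, :318]=0; m[:,425:]=0; m[:175]=0; m[236:]=0
m=cv2.morphologyEx(m,cv2.MORPH_OPEN,np.ones((3,3)))
cs,_=cv2.findContours(m,0,1); k=max(cs,key=cv2.contourArea); r=cv2.minAreaRect(k); bp=cv2.boxPoints(r)
print(r,bp.round(1).tolist())
B=np.array([plane("top",*p,.026)[:2] for p in bp]); print(B.round(4),np.linalg.norm(np.diff(B,axis=0),axis=1), B.mean(0))
cv2.imwrite("pics/pk.png",np.vstack([cv2.resize(t[175:240,320:425],None,fx=5,fy=5,interpolation=cv2.INTER_CUBIC)]))
```

```text
((372.4658508300781, 207.38992309570312), (32.636844635009766, 70.7406005859375), 72.75853729248047) [[333.79998779296875, 202.3000030517578], [401.3999938964844, 181.3000030517578], [411.1000061035156, 212.5], [343.5, 233.5]]
[[ 0.4871  0.0105]
 [ 0.5515 -0.1978]
 [ 0.4556 -0.2245]
 [ 0.3917 -0.0175]] [0.21806926 0.09962493 0.21666078] [ 0.4714706 -0.1073133]
```

Run:
```python
from h import *
w=cv2.imread("pics/w1.png"); c=w[185:325,195:300]
c=np.clip(255*(c/255.)**.6,0,255).astype(np.uint8)
a=cv2.resize(c,(420,560),interpolation=cv2.INTER_NEAREST)
t=cv2.imread("pics/top0.png")[188:240,326:376]; b=cv2.resize(t,(375,390),interpolation=cv2.INTER_CUBIC)
o=np.zeros((560,800,3),np.uint8); o[:,:420]=a; o[:390,425:]=b; cv2.imwrite("pics/pk2.png",o)
```

```text
(no output)
```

View pics/pk2.png

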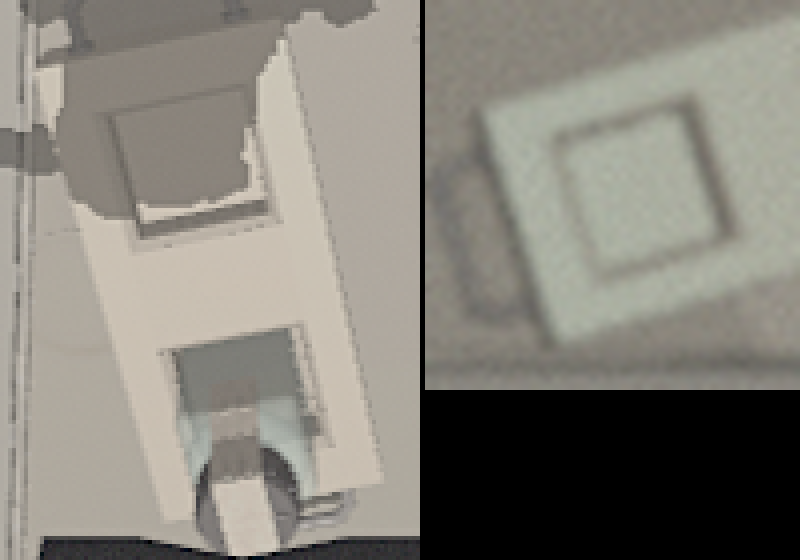

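Request:
move_arm(deltas=[[[0,0,-0.05,0,1],[0,0,-0.1,0,1],[0,0,-0.12,0,1],[0,0,-0.12,0,1]]])

```text
clock: 4.6
position: [0.487, 0.1851, 0.1413]
ee_rot: [0.002, 0.658, 0.753, 0.003]
contact_force: [-0.0, 1.2, -2.8]
width: 0.049
gripper_force: 43.4
```

The left crop shows the pocket mouth corners at crop pixels (101,114), (257,83), (283,221) and (136,252). In the right crop they're at about (555,135), (690,98), (738,238) and (600,278). The bottle lifted cleanly.

Run:
```python
from h import *
s=S("s1.npy")
def onz(o,d,z): return (o+d*(z-o[2])/d[2])[:2]
def rep(n,P):
    P=np.array(P); d=np.roll(P,-1,0)-P; a=np.degrees(np.arctan2(d[:,1],d[:,0]))
    print(n,P.mean(0).round(4),"sides",np.linalg.norm(d,axis=1).round(4),"yaw",((a+45)%90-45).round(1))
pk=[(101,114),(257,83),(283,221),(136,252)]
rep("pocket w1",[onz(*wray(195+u/4,185+v/4,s),.026) for u,v in pk])
rep("block w1",[onz(*wray(195+u/4,185+v/4,s),.026) for u,v in[(35,68),(287,38),(383,484),(163,520)]])
pt=[(555,135),(690,98),(738,238),(600,278)]
tp=[((u-425)/7.5+326,v/7.5+188) for u,v in pt]
rep("pocket top",[plane("top",*p,.026)[:2] for p in tp])
for (u,v),p in zip(pk,tp): print(cross([wray(195+u/4,185+v/4,s),ray("top",*p)]))
st=manip.get_state(); print(st["position"],st["ee_rot"])
```

```text
pocket w1 [ 0.458  -0.0547] sides [0.0638 0.0613 0.0627 0.0627] yaw [16.6 15.  17.8 16. ]
block w1 [ 0.4727 -0.1101] sides [0.1004 0.2132 0.1005 0.2202] yaw [11.8 16.9 15.8 16.8]
pocket top [ 0.4543 -0.0549] sides [0.0574 0.0601 0.0587 0.0609] yaw [15.3 17.7 16.1 16.5]
(array([0.45115341, 0.02330048, 0.19978336]), [np.float64(0.017542696351421222), np.float64(0.01754269635142115)])
(array([ 0.50761909, -0.15477411, -0.36149372]), [np.float64(0.011057915936544607), np.float64(0.011057915936544595)])
(array([ 0.46580815, -0.08992098,  0.00849284]), [np.float64(0.03234691131074293), np.float64(0.03234691131074298)])
(array([ 0.43008829, -0.01258896,  0.16850964]), [np.float64(0.01602466351866645), np.float64(0.01602466351866647)])
[0.48697641 0.1851157  0.14125299] [0.00197676 0.65815461 0.75287546 0.00267092]
```

Run:
```python
from h import *
s=S("s1.npy")
pk=[(101,114),(257,83),(283,221),(136,252)]; pt=[(600,278),(555,135),(690,98),(738,238)]
for (u,v),p in zip(pk,pt): print(cross([wray(195+u/4,185+v/4,s),ray("top",(p[0]-425)/7.5+326,p[1]/7.5+188)])[0].round(4))
st=manip.get_state(); im=manip.get_image("wrist")[:,:,::-1].copy(); np.save("s3.npy",np.r_[st["position"],st["ee_rot"]]); cv2.imwrite("pics/w3.png",im)
print(st["position"],st["ee_rot"])
cv2.imwrite("pics/w3c.png",cv2.resize(im[150:384,120:400],None,fx=2.5,fy=2.5,interpolation=cv2.INTER_CUBIC))
```

```text
[ 0.4177 -0.0377  0.0161]
[ 0.4789 -0.0217  0.0082]
[ 0.4931 -0.0726  0.031 ]
[ 0.435  -0.0917  0.0295]
[0.48697641 0.1851157  0.14125299] [0.00197676 0.65815461 0.75287546 0.00267092]
```

View pics/w3c.png

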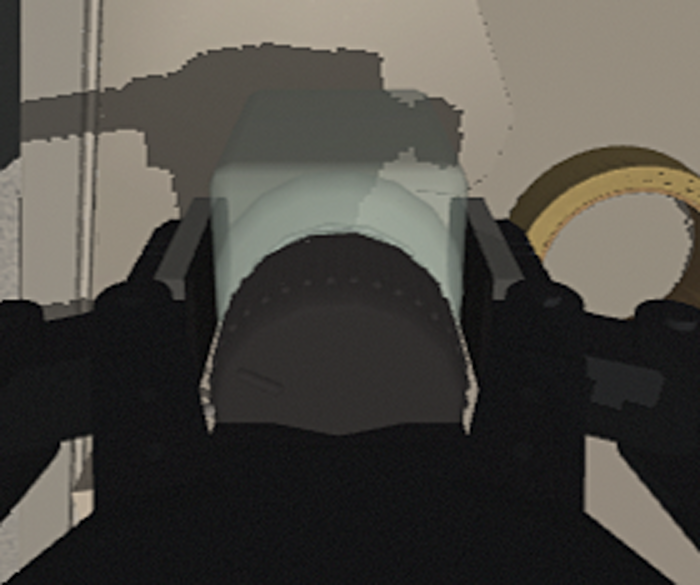

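The pocket corners triangulate to (0.456,-0.056) at z of about 0.02, which fits the block top of 0.026. The picture shows the bottle upright between the pads. Moving over the pocket.

Request:
move_arm(deltas=[[[-0.05,-0.013,0,-0.02,1],[-0.1,-0.027,0,-0.04,1],[-0.15,-0.04,0,-0.073,1],[-0.2,-0.054,0,-0.073,1],[-0.25,-0.067,0,-0.073,1],[-0.28,-0.075,0,-0.073,1],[-0.291,-0.0785,0.02,-0.073,1],[-0.291,-0.0785,0.04,-0.073,1],[-0.291,-0.0785,0.05,-0.073,1],[-0.291,-0.0785,0.05,-0.073,1],[-0.291,-0.0785,0.05,-0.073,1]]])

```text
clock: 5.75
position: [0.4537, -0.0542, 0.0979]
ee_rot: [-0.001, 0.599, 0.801, -0.0]
contact_force: [0.3, 1.0, -1.8]
width: 0.0492
gripper_force: 43.3
```

Run:
```python
from h import *
st=manip.get_state(); print(st["position"],st["ee_rot"],st["contact_force"])
b=manip.get_image("side")[:,:,::-1]; cv2.imwrite("pics/side1.png",b)
cv2.imwrite("pics/side1c.png",cv2.resize(b[240:370,170:290],None,fx=4.5,fy=4.5,interpolation=cv2.INTER_CUBIC))
```

```text
[ 0.45371771 -0.05420524  0.09792774] [-5.56221126e-04  5.98657072e-01  8.01005209e-01 -2.36258564e-04] [ 0.26726628  0.95822118 -1.8133497 ]
```

View pics/side1c.png

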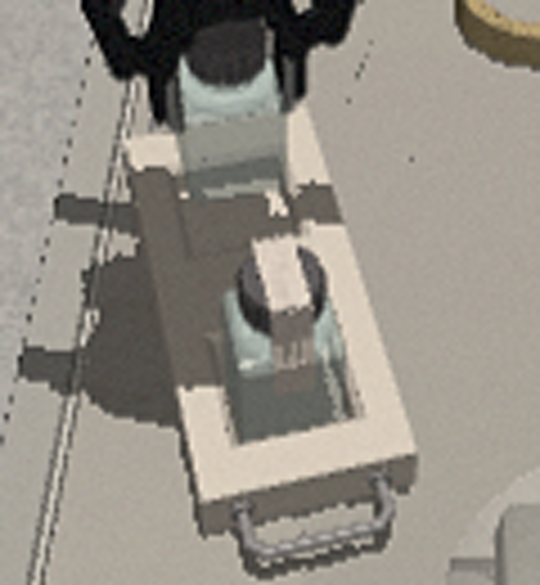

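The side view shows the bottle upright above the pocket at crop (235,130). The taped bottle hasn't moved. I'll shift 2 mm in x and lower.

Request:
move_arm(deltas=[[[-0.001,0.003,0.0,0,1],[-0.001,0.003,0.015,0,1],[-0.001,0.003,0.03,0,1],[-0.001,0.003,0.04,0,1],[-0.001,0.003,0.045,0,1],[-0.001,0.003,0.05,0,1],[-0.001,0.003,0.05,0,1]]])

```text
clock: 6.5
position: [0.4565, -0.0546, 0.0582]
ee_rot: [-0.0, 0.599, 0.801, -0.0]
contact_force: [-0.7, 0.6, -1.1]
width: 0.0495
gripper_force: 43.4
```

Request:
move_arm(deltas=[[[0,0,0.003,0,1],[0,0,0.006,0,1],[0,0,0.009,0,1],[0,0,0.011,0,1],[0,0,0.011,0,1]]])

```text
clock: 7.0
position: [0.4565, -0.0547, 0.0499]
ee_rot: [0.0, 0.599, 0.801, -0.0]
contact_force: [-1.5, -0.7, 1.8]
width: 0.0492
gripper_force: 43.7
```

Request:
move_arm(deltas=[[[0,0,0,0,-1],[0,0,0,0,-1],[0,0,0,0,-1],[0,0,0,0,-1],[0,0,0,0,-1],[0,0,0,0,-1],[0,0,0,0,-1],[0,0,0,0,-1],[0,0,-0.05,0,-1],[0,0,-0.1,0,-1],[0,0,-0.12,0,-1],[0,0,-0.12,0,-1]]])

```text
clock: 8.2
position: [0.4585, -0.0552, 0.1482]
ee_rot: [0.003, 0.599, 0.801, 0.001]
contact_force: [0.7, 0.6, -0.7]
width: 0.0854
gripper_force: 0.0
```

Run:
```python
from h import *
s=manip.get_state(); im=manip.get_image("wrist")[:,:,::-1].copy(); np.save("s4.npy",np.r_[s["position"],s["ee_rot"]]); cv2.imwrite("pics/w4.png",im)
print(s["position"],s["qpos"],s["width"])
cv2.imwrite("pics/w4c.png",cv2.resize(im[110:290,140:380],None,fx=3.3,fy=3.3,interpolation=cv2.INTER_CUBIC))
```

```text
[ 0.45846566 -0.05519025  0.14818638] [-2.70573977e-01  1.77833222e-01  1.88417878e+00 -1.32471615e-04
  1.07305547e+00 -5.57212474e-01] 0.08538486455944479
```

View pics/w4c.png

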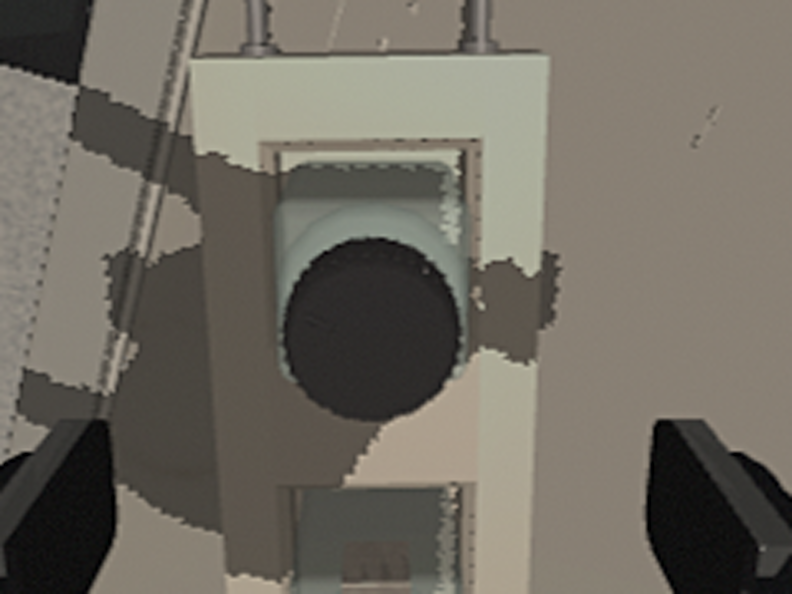

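The bottle is seated and upright in the pocket, with its cap at crop (372,333), nearly under the TCP. I'll pre-turn counter-clockwise with the fingers open, then descend over the cap.

Request:
move_arm(deltas=[[[0.0015,-0.001,0,-0.78,-1],[0.0015,-0.001,0,-0.78,-1],[0.0015,-0.001,0,-0.78,-1],[0.0015,-0.001,0,-0.78,-1],[0.0015,-0.001,0,-0.78,-1],[0.0015,-0.001,0,-0.78,-1],[0.0015,-0.001,0,-0.78,-1],[0.0015,-0.001,0,-0.78,-1],[0.0015,-0.001,0,-0.78,-1],[0.0015,-0.001,0,-0.78,-1],[0.0015,-0.001,0,-0.78,-1],[0.0015,-0.001,0,-0.78,-1]]])

```text
clock: 9.45
position: [0.4541, -0.0534, 0.1439]
ee_rot: [-0.002, -0.174, 0.985, 0.001]
contact_force: [0.7, 0.4, -0.2]
width: 0.0852
gripper_force: 0.0
```

Run:
```python
from h import *
s=manip.get_state(); im=manip.get_image("wrist")[:,:,::-1].copy(); np.save("s5.npy",np.r_[s["position"],s["ee_rot"]]); cv2.imwrite("pics/w5.png",im)
print(s["position"],s["ee_rot"],s["qpos"])
# cap by ray: dark cap blob
for thr in(60,75,90): 
  try: print(thr,capfit(im,(200,140,310,270),thr))
  except Exception as e: print(e)
  w4=cv2.imread("pics/w4.png"); print(" w4",capfit(w4,(215,170,290,245),thr))
```

```text
[ 0.45414096 -0.05343694  0.14387799] [-1.65269946e-03 -1.73648722e-01  9.84806001e-01  7.28239922e-04] [-2.69402813e-01  1.81045999e-01  1.89251416e+00 -1.18863921e-04
  1.07164305e+00 -2.18920959e+00]
60 (array([252.15161896, 215.31230164]), (54.529544830322266, 56.21208572387695), 2317.0)
 w4 (array([252.11000443, 209.61500549]), (53.510250091552734, 55.54785919189453), 2240.0)
75 (array([252.17685699, 215.33241272]), (54.64296340942383, 56.66289520263672), 2351.0)
 w4 (array([252.08711243, 209.60531998]), (53.63674545288086, 55.741336822509766), 2273.0)
90 (array([252.14821243, 215.37948608]), (55.29758834838867, 56.872867584228516), 2386.0)
 w4 (array([252.01043701, 209.6749382 ]), (54.661048889160156, 56.11164474487305), 2318.5)
```

Run:
```python
from h import *
s4,s5=S("s4.npy"),S("s5.npy"); r=[wray(252.1,210.3,s4),wray(252.1,216,s5)]
print(cross(r))
for o,d in r: print((o+d*(.101-o[2])/d[2]).round(4))
```

```text
(array([ 0.45621699, -0.05511142,  0.09099365]), [np.float64(0.0002849287268929475), np.float64(0.0002849287268930421)])
[ 0.455  -0.0513  0.101 ]
[ 0.4528 -0.0565  0.101 ]
```

The cap axis comes out at (0.456,-0.055), matching the measured pocket centre. Descend and grip.

Request:
move_arm(deltas=[[[-0.0017,-0.0028,0.03,0,-1],[-0.0017,-0.0028,0.06,0,-1],[-0.0017,-0.0028,0.0775,0,-1],[-0.0017,-0.0028,0.0775,0,-1],[-0.0017,-0.0028,0.0775,0,1],[-0.0017,-0.0028,0.0775,0,1],[-0.0017,-0.0028,0.0775,0,1],[-0.0017,-0.0028,0.0775,0,1],[-0.0017,-0.0028,0.0775,0,1],[-0.0017,-0.0028,0.0775,0,1],[-0.0017,-0.0028,0.0775,0,1],[-0.0017,-0.0028,0.0775,0,1]]], squeeze=30)

```text
clock: 10.7
position: [0.458, -0.0553, 0.0842]
ee_rot: [0.001, -0.174, 0.985, -0.0]
contact_force: [-0.3, 1.7, 6.3]
width: 0.0389
gripper_force: 31.5
```

```bash
cat > st.py <<'E'
from rig import manip; import numpy as np
s=manip.get_state(); q=s["ee_rot"]
print(s["clock"],s["position"].round(4),"psi",round(2*np.degrees(np.arctan2(q[2],q[1])),1),"j6",round(s["qpos"][5],3),"F",s["contact_force"].round(1),"M",s["moment"].round(3),"tau6",round(s["effort"][5],3),"w",round(s["width"],4),round(s["gripper_force"],1))
E
python3 st.py
```

```text
10.7 [ 0.458  -0.0553  0.0842] psi 200.0 j6 -2.192 F [-0.3  1.7  6.3] M [ 0.186  0.041 -0.025] tau6 -0.008 w 0.0389 31.5
```

Request:
move_arm(deltas=[[[0,0,0.0001,0.05,1],[0,0,0.0002,0.1,1],[0,0,0.0003,0.15,1],[0,0,0.0004,0.2,1],[0,0,0.0005,0.25,1],[0,0,0.0006,0.3,1],[0,0,0.0007,0.35,1],[0,0,0.0008,0.4,1],[0,0,0.0009,0.45,1],[0,0,0.001,0.5,1],[0,0,0.0011,0.55,1],[0,0,0.0012,0.6,1]]])

```text
clock: 11.9
position: [0.4576, -0.0561, 0.0831]
ee_rot: [0.001, 0.44, 0.898, -0.001]
contact_force: [-1.2, -1.3, 5.5]
width: 0.0389
gripper_force: 31.5
```

```bash
python3 st.py
```

```text
11.9 [ 0.4576 -0.0561  0.0831] psi 127.8 j6 -0.931 F [-1.2 -1.3  5.5] M [-0.402  0.314  0.028] tau6 -0.794 w 0.0389 31.5
```

Request:
move_arm(deltas=[[[0,0,0.0001,0.05,1],[0,0,0.0002,0.1,1],[0,0,0.0003,0.15,1],[0,0,0.0004,0.2,1],[0,0,0.0005,0.25,1],[0,0,0.0006,0.3,1],[0,0,0.0007,0.35,1],[0,0,0.0007,0.35,1]]])

```text
clock: 12.7
position: [0.4569, -0.0561, 0.0825]
ee_rot: [0.0, 0.732, 0.682, -0.001]
contact_force: [-2.3, -1.8, 6.9]
width: 0.0389
gripper_force: 31.5
```

```bash
python3 st.py
```

```text
12.7 [ 0.4569 -0.0561  0.0825] psi 86.0 j6 -0.2 F [-2.3 -1.8  6.9] M [-0.214  0.477  0.029] tau6 0.381 w 0.0389 31.5
```

Request:
move_arm(deltas=[[[0,0,0.0001,0.05,1],[0,0,0.0002,0.1,1],[0,0,0.0003,0.15,1],[0,0,0.0003,0.15,1]]])

```text
clock: 13.1
position: [0.4568, -0.0558, 0.0822]
ee_rot: [0.0, 0.829, 0.559, -0.001]
contact_force: [-1.5, -1.4, 5.9]
width: 0.0386
gripper_force: 31.6
```

```bash
python3 st.py
```

```text
13.1 [ 0.4568 -0.0558  0.0822] psi 68.0 j6 0.114 F [-1.5 -1.4  5.9] M [-0.025  0.536 -0.034] tau6 0.371 w 0.0386 31.6
```

Request:
move_arm(deltas=[[[0,0,0.0001,0.05,1],[0,0,0.0002,0.1,1],[0,0,0.0003,0.15,1],[0,0,0.0003,0.15,1]]])

```text
clock: 13.5
position: [0.4567, -0.0555, 0.082]
ee_rot: [-0.0, 0.907, 0.422, -0.001]
contact_force: [-1.7, -0.5, 5.9]
width: 0.039
gripper_force: 31.6
```

```bash
python3 st.py
```

```text
13.5 [ 0.4567 -0.0555  0.082 ] psi 49.9 j6 0.428 F [-1.7 -0.5  5.9] M [0.151 0.48  0.002] tau6 0.365 w 0.039 31.6
```

Request:
move_arm(deltas=[[[0,0,0.0001,0.05,1],[0,0,0.0002,0.1,1],[0,0,0.0003,0.15,1],[0,0,0.0003,0.15,1]]])

```text
clock: 13.9
position: [0.4542, -0.0545, 0.0815]
ee_rot: [-0.001, 0.961, 0.276, -0.003]
contact_force: [-4.8, 2.6, 10.8]
width: 0.0391
gripper_force: 32.1
```

```bash
python3 st.py
```

```text
13.9 [ 0.4542 -0.0545  0.0815] psi 32.0 j6 0.741 F [-4.8  2.6 10.8] M [0.501 1.096 0.422] tau6 0.785 w 0.0391 32.1
```

The moment jumped to 0.42 N m, so the cap is on its stop. One more small nudge to confirm.

Request:
move_arm(deltas=[[[0,0,0,0.02,1],[0,0,0,0.04,1],[0,0,0,0.04,1]]])

```text
clock: 14.2
position: [0.4538, -0.0546, 0.0814]
ee_rot: [-0.001, 0.972, 0.236, -0.003]
contact_force: [-7.1, 1.4, 10.4]
width: 0.0392
gripper_force: 32.1
```

```bash
python3 st.py
python3 - <<'E'
from h import *
im=manip.get_image("wrist")[:,:,::-1].copy(); cv2.imwrite("pics/w6.png",im)
E
```

```text
14.2 [ 0.4538 -0.0546  0.0814] psi 27.3 j6 0.823 F [-7.1  1.4 10.4] M [0.4   1.109 0.571] tau6 0.733 w 0.0392 32.1
```

The torque saturates around 0.5 N m as the grip slips, so the cap is firmly on its stop. Now I unscrew 97°, which is a quarter turn plus about half of the bottle's play in the pocket.

Request:
move_arm(deltas=[[[0,0,-0.0001,-0.068,1],[0,0,-0.0002,-0.136,1],[0,0,-0.0004,-0.204,1],[0,0,-0.0005,-0.272,1],[0,0,-0.0006,-0.34,1],[0,0,-0.0008,-0.408,1],[0,0,-0.0009,-0.476,1],[0,0,-0.001,-0.544,1],[0,0,-0.0011,-0.612,1],[0,0,-0.0012,-0.68,1],[0,0,-0.0013,-0.748,1],[0,0,-0.0014,-0.81,1]]])

```text
clock: 15.45
position: [0.4579, -0.0557, 0.0827]
ee_rot: [0.001, 0.464, 0.886, -0.0]
contact_force: [1.0, -0.2, 1.8]
width: 0.0394
gripper_force: 31.4
```

Request:
move_arm(deltas=[[[0,0,0,0,1],[0,0,0,0,1],[0,0,0,0,1]]])

```text
clock: 15.75
position: [0.4578, -0.0557, 0.0827]
ee_rot: [0.001, 0.467, 0.884, -0.0]
contact_force: [0.5, -1.1, 2.2]
width: 0.039
gripper_force: 31.5
```

```bash
python3 st.py
python3 - <<'E'
from h import *
b=manip.get_image("side")[:,:,::-1]; w=manip.get_image("wrist")[:,:,::-1]; w6=cv2.imread("pics/w6.png")
o=np.zeros((600,800,3),np.uint8)
o[:300,:400]=cv2.resize(w6,(400,300)); o[:300,400:]=cv2.resize(w,(400,300),interpolation=cv2.INTER_AREA)
o[300:,:300]=cv2.resize(b[250:360,180:290],(300,300),interpolation=cv2.INTER_CUBIC)
z=lambda i:np.clip(255*(cv2.resize(i[180:290,190:320],(240,203),interpolation=cv2.INTER_CUBIC)/255.)**.5,0,255).astype(np.uint8)
o[310:513,305:545]=z(w6); o[310:513,550:790]=z(w); cv2.imwrite("pics/fin.png",o)
E
```

```text
15.75 [ 0.4578 -0.0557  0.0827] psi 124.3 j6 -0.87 F [ 0.5 -1.1  2.2] M [-0.162 -0.097  0.017] tau6 0.026 w 0.039 31.5
```

View pics/fin.png

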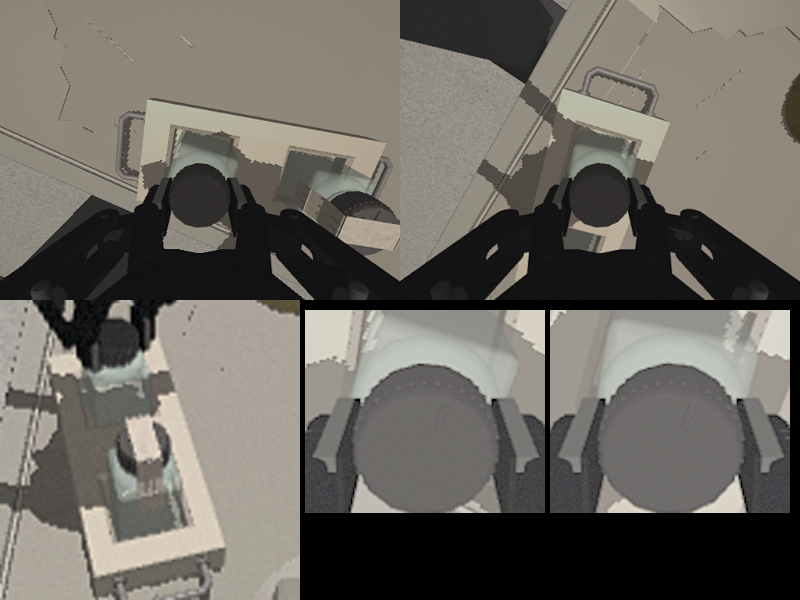

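In the last picture the cap mark sits at the same place relative to the fingers before and after (crop (443,415) and (688,415)), so the cap didn't slip. The bottle appears to have swung through most of its play, so the cap is about 82° up. A further 6° centres it, and the cap would still be within range if the swing was smaller.

Request:
move_arm(deltas=[[[0,0,0,-0.025,1],[0,0,0,-0.05,1],[0,0,0,-0.05,1],[0,0,0,-0.05,1],[0,0,0,-0.05,1],[0,0,0,-0.05,1]]])

```text
clock: 16.45
position: [0.4579, -0.0554, 0.0827]
ee_rot: [0.001, 0.42, 0.908, 0.0]
contact_force: [1.7, -0.1, 4.2]
width: 0.0386
gripper_force: 31.6
```

```bash
python3 st.py; python3 -c "
from rig import manip; print(manip.sign_off())"
```

```text
16.45 [ 0.4579 -0.0554  0.0827] psi 130.4 j6 -0.976 F [ 1.7 -0.1  4.2] M [-0.033 -0.286 -0.022] tau6 0.019 w 0.0386 31.6
the job is handed in; nothing more can be done
None
```

I handed the job in at 16.45 s with the bottle seated in the free pocket and the cap screwed to its stop, then backed off an estimated 88–103° (not directly measured) and still gripped at about 31 N; the taped bottle looked unmoved and the tape was not touched, but sign-off returned no verdict.

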